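Find the loose hatch of the service duct and push it open

TASK

One of the four identical hatches in the top of the bench service duct has its catch undone, the others are locked shut: press the ribbed far end of each with the fingertips until you find the one that rocks, pushing that end down so far that its front edge tips up out of the duct. Then push that raised front edge away from the robot with the fingers until the hatch is fully open, past upright and leaning back against its stop, and leave it open. Nothing is to be picked up: leave the two flasks and the rubber bulb standing where they are.

Things in the scene. Friction and masses are not known exactly. Their poses are not given: they have to be found in the camera images.
- duct: White low duct fixed to the bench, 160 (x) x 402 (y) x 66 (z) mm, hollow; origin at the centre of its underside, x away from the robot, y along it to the left. In its flat top lie four identical aluminium hatches, centres at x = 0, y = +144, +48, -48, -144 mm, each 110 (x) x 80 (y) x 5 mm, flush at z = 66 mm with 2 mm gaps. Three are locked and do not move at all.
- pivot (a point): Point on the pivot line that all four hatches share: a hidden cross pin along the duct's y at x = +7, z = 62 mm of the duct. A hatch is a see-saw on it: 62 mm of plain front part towards the robot, 48 mm of ribbed back part. Pressing the front part of the free hatch does nothing; pressing the ribs (2 to 5 N) sinks them into the duct (48 mm of room below) and raises the front edge.
- pad_1 (a point): Middle of the ribbed end of the left-most hatch, level with the top of the duct (z = 66 mm), fixed to the duct, with the duct's axes. From here the hatch's pivot line lies 28 mm towards the robot (-x of the duct), its front edge 90 mm towards the robot, its back edge 20 mm the other way; the opening is 84 mm wide (y) and ends 22 mm behind.
- pad_2 (a point): Middle of the ribbed end of the second from the left hatch, level with the top of the duct (z = 66 mm), fixed to the duct, with the duct's axes. From here the hatch's pivot line lies 28 mm towards the robot (-x of the duct), its front edge 90 mm towards the robot, its back edge 20 mm the other way; the opening is 84 mm wide (y) and ends 22 mm behind.
- pad_3 (a point): Middle of the ribbed end of the third from the left hatch, level with the top of the duct (z = 66 mm), fixed to the duct, with the duct's axes. From here the hatch's pivot line lies 28 mm towards the robot (-x of the duct), its front edge 90 mm towards the robot, its back edge 20 mm the other way; the opening is 84 mm wide (y) and ends 22 mm behind.
- pad_4 (a point): Middle of the ribbed end of the right-most hatch, level with the top of the duct (z = 66 mm), fixed to the duct, with the duct's axes. From here the hatch's pivot line lies 28 mm towards the robot (-x of the duct), its front edge 90 mm towards the robot, its back edge 20 mm the other way; the opening is 84 mm wide (y) and ends 22 mm behind.
- flap (a joint): Angle of the one free hatch (rad), whichever place it is in: 0 shut, grows as its ribs sink, 1.57 upright, 1.85 leaning back on its stop. The stiff hinge stays at any angle. With the ribs sunk 15 to 20 mm the front edge stands 30 to 45 mm up; from there a level push (2 to 6 N) away from the robot turns the smooth plate on to its stop; from much lower it jams. It rises at most 66 mm above the duct.
- flask_mid (a point): Centre, half-way up, of the loose small conical flask with amber broth, 52 mm across, 85 mm tall, standing behind the duct; leave it alone.
- foil_mid (a point): Centre, half-way up, of the loose small flask wrapped in foil, about 58 mm across, 108 mm tall, standing in front of the duct; leave it alone.
- bulb_mid (a point): Centre, half-way up, of the loose red rubber pipette bulb, 51 mm across, 76 mm tall, standing in front of the duct; leave it alone.

How it is judged (in metres and radians):
On the way:
1. the free hatch rocks: its ribbed end is pressed down and its front edge tips up (value of joint flap between 0.12 and 1.3 rad), for 0.1 s.
At the end, for the whole second after the job is handed in: The free hatch stays open past upright (more than 1.6 rad; its stop is at 1.85), at rest, and the two flasks and the bulb stand within 30 mm of where they were (value of joint flap above 1.6 rad and velocity of joint flap below 0.1 rad/s and distance of each of flask_mid, foil_mid, bulb_mid from where it was at the start of the episode below 0.03 m); the robot touches nothing.
It fails at once if the amber flask is shifted, tipped or lifted (more than 30 mm) (distance of flask_mid from where it was at the start of the episode above 0.03 m).
It fails at once if the foil-wrapped flask is shifted, tipped or lifted (more than 30 mm) (distance of foil_mid from where it was at the start of the episode above 0.03 m).
It fails at once if the rubber bulb is shifted, tipped or lifted (more than 30 mm) (distance of bulb_mid from where it was at the start of the episode above 0.03 m).
It also fails if it takes over 48 s, if anything falls off the work surface, if the arm or the gripper's body presses on something with over 40 N, if the wrist force passes 120 N, or if a joint passes its speed limit or range.

ROBOT

A 7-joint arm with a two-finger parallel gripper is mounted at the origin on the work surface; the furniture and walls round the work are solid. World frame = base frame: x ahead of the robot, y to its left, z up, the work surface at z = 0. Lengths are in mm, angles in rad, forces in N, time in s.
With the tool pointing down it reaches from about 400 to 875 mm from the base axis. Payload 19.3 kg.
Tool frame: the origin (TCP) lies at the very end of the fingers, on their centre line; the grasp point (between the pads) lies 19 mm behind it (grip_point_offset is the z of the grasp point in the tool frame, in mm); z points along the fingers, x is the direction in which the jaws open and shut, and the axes are right-handed (so a half turn about z gives the same grasp; the last joint's range is limited). The gripper opens to 85 mm and grips with 20 to 120 N. Pads are 22 mm wide; open, the fingers measure 114 mm over their backs; the gripper's body (76 mm by 85 mm) begins 54 mm behind the grasp point. The pads swing forward as they close: fully open they stand 13 mm farther back than shut.
Start: joints at [1.154, 0.521, -0.036, 1.599, 0.021, 1.021, -0.113], TCP at [212.403, -587.792, 231.291] pointing down, gripper open.
Joint ranges: [-2.91, 2.91], [-0.3, 2.13], [-1.5, 1.42], [0.17, 2.43], [-1.26, 4.41], [0.16, 1.93], [-2.52, 2.52]. Speed limits (rad/s): [1.89, 1.89, 2.39, 2.39, 3.01, 3.01, 3.01].

INTERFACE

Orientations are given as a 3x3 rotation matrix whose columns are the frame's x, y, z axes.
In Python, from workcell import movep, movel, goto_joints, open_gripper, clamp, wait, inverse_kinematics, read_state, camera, PlanningError, finish_job, grip_point_offset gives the robot as it stands. Calls block until the motion is done:
- movep(position, orientation): joint-space move of the TCP to a pose.
- movel(position, frame=None, max_speed=150, guard=None): straight line of the TCP; frame=None keeps the orientation; max_speed is the mean speed in mm/s. With guard (N) it stops when the force on the tool has changed by that much, and returns True; else False.
- goto_joints(angles): joint-space move.
- open_gripper() and clamp(): open the fingers fully, or close them until they stop; the grip force is fixed at half the most.
- wait(seconds).
- inverse_kinematics(position, orientation): joint angles nearest the present ones, or None.
- read_state(): the state.
- camera(name): name is "side" or "top"; returns a dict with "image" (480x640x3 uint8, blue, green, red), "range_z" (480x640 float32, mm along the optical axis (not along the pixel's ray), 0 where there is no reading), "fx", "fy", "cx", "cy" (pixels), "cam_to_world" (4x4, takes a point from camera to world coordinates). Camera axes: x right, y up, looking along -z (the intrinsics and any distortion apply to the point x, -y, -z); pixel columns grow to the right and rows downward; lengths in mm; the calibration is good to about 2 mm. A picture is of the moment at which its call begins.
A pose or a line that the arm cannot do raises PlanningError and nothing moves.
- finish_job(): hands the job in, once; it reports no verdict.
The state is a dict: "time": time; "qpos": joint angles; "qvel": joint speeds; "joint_efforts": joint torques, N m; "eef_pos": TCP position; "tool_rot": TCP orientation; "ft_force": force on the tool from outside, world axes, zero at the start; "torque": the same for the moment, N m; "finger_gap": finger opening in mm.
Only numpy, scipy, OpenCV 4.12 (cv2) and the standard library are available. Lean on these libraries where they do the work, as an engineer would, in place of code of your own. Each camera call takes 0.05 s, during which the arm holds its last target.

## Working session

There is one attempt and no reset: what is moved stays moved. The work goes in short steps, each a Python script; the robot and the scene stay as the last script left them, time stands still between calls to the robot, and variables do not carry over. Pictures are saved under pics/ and viewed, and the job is handed in when it is done.

```bash
ls; mkdir -p pics; python3 - <<'E'
from workcell import *
import cv2,numpy as np
for n in("side","top"):
    c=camera(n); cv2.imwrite(f"pics/{n}0.png",c["image"]); np.savez(f"{n}0.npz",**c)
    print(n,c["fx"],c["fy"],c["cx"],c["cy"],np.round(c["cam_to_world"],3).tolist(),[k for k in c])
s=read_state();print(s["time"],s["ft_force"],s["finger_gap"],np.round(s["tool_rot"],3).tolist(),grip_point_offset)
E
```

```text
pics
side 452.46399835286644 452.46399835286644 320.2626809341095 245.7910756841669 [[-0.237, 0.803, -0.547, 81.146], [-0.971, -0.204, 0.122, 146.38], [-0.013, 0.56, 0.828, 775.582], [0.0, 0.0, 0.0, 1.0]] ['image', 'range_z', 'fx', 'fy', 'cx', 'cy', 'cam_to_world']
top 451.5767890042491 451.5767890042491 318.6094723871304 243.12385354984767 [[0.022, 0.987, -0.161, 424.798], [-1.0, 0.023, 0.004, 19.042], [0.007, 0.16, 0.987, 925.898], [0.0, 0.0, 0.0, 1.0]] ['image', 'range_z', 'fx', 'fy', 'cx', 'cy', 'cam_to_world']
0.1 [ 0.24988419  0.39230985 -0.73426709] 85.64831668117851 [[0.34, -0.94, -0.0], [-0.94, -0.34, 0.001], [-0.001, 0.0, -1.0]] -18.700000000000003
```

View pics/side0.png

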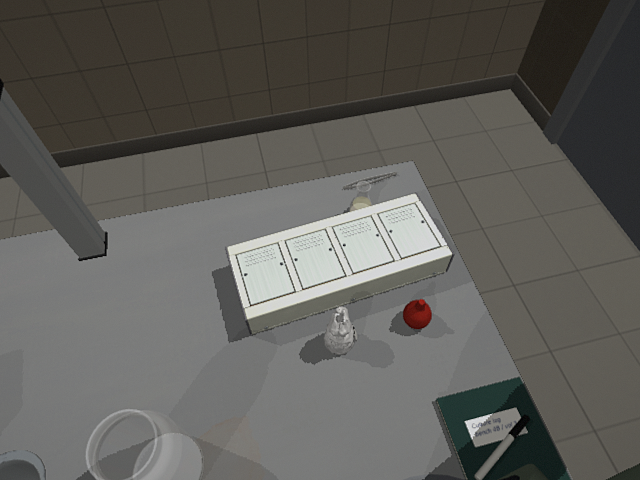

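View pics/top0.png

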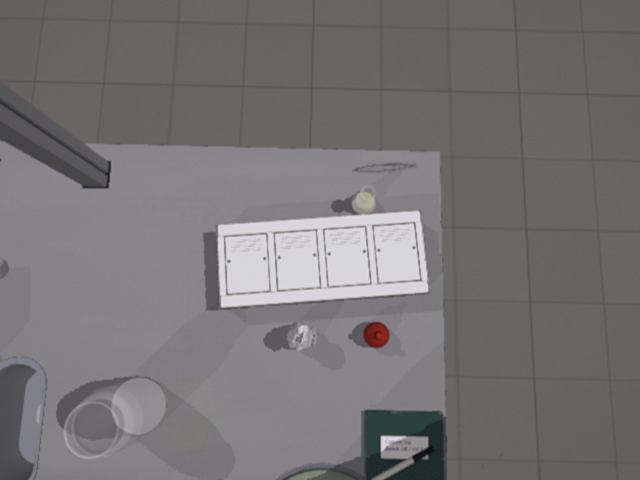

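```bash
cat > h.py <<'E'
import numpy as np,cv2
def cloud(c):
    z=c["range_z"].astype(float);v,u=np.indices(z.shape)
    P=np.stack([(u-c["cx"])*z/c["fx"],-(v-c["cy"])*z/c["fy"],-z,np.ones_like(z)],-1)
    return np.where(z[...,None]>0,P@np.array(c["cam_to_world"]).T,np.nan)[...,:3]
def ray(c,u,v,h):
    T=np.array(c["cam_to_world"]);d=T[:3,:3]@[(u-c["cx"])/c["fx"],-(v-c["cy"])/c["fy"],-1]
    return T[:3,3]+d*(h-T[2,3])/d[2]
E
python3 - <<'E'
from h import *
for n in("side","top"):
    c=np.load(f"{n}0.npz");P=cloud(c);img=c["image"]
    m=((img.min(2)>(200 if n=="side" else 170))&(abs(P[...,2]-66)<12)).astype(np.uint8)
    m=cv2.morphologyEx(m,cv2.MORPH_CLOSE,np.ones((5,5)));m=cv2.morphologyEx(m,cv2.MORPH_OPEN,np.ones((5,5)))
    k,l,st,_=cv2.connectedComponentsWithStats(m);i=1+st[1:,4].argmax();mm=l==i
    vs,us=np.nonzero(mm);W=np.array([ray(c,u,v,66) for u,v in zip(us,vs)])
    r=cv2.minAreaRect(W[:,:2].astype(np.float32));print(n,"plane66 rect",r,"median z",np.nanmedian(P[mm][:,2]))
    print(np.round(cv2.boxPoints(r)).tolist())
    hsv=cv2.cvtColor(img,cv2.COLOR_BGR2HSV)
    red=(hsv[...,1]>150)&(img[...,2]>80)&((hsv[...,0]<8)|(hsv[...,0]>172))
    Q=P[red];Q=Q[np.isfinite(Q[:,0])];print("red",len(Q),np.round(np.median(Q,0)),np.round(np.percentile(Q,[2,98],axis=0)).tolist())
    lo=(P[...,2]>12)&(P[...,2]<160)&(P[...,0]>380)&(P[...,0]<880)&(P[...,1]<330)&(P[...,1]>-230)&~cv2.dilate(mm.astype(np.uint8),np.ones((3,3))).astype(bool)
    k,l,st,ce=cv2.connectedComponentsWithStats(lo.astype(np.uint8))
    for j in range(1,k):
        if st[j,4]>40:
            Q=P[l==j];print(st[j],np.round(np.percentile(Q,[2,50,98],axis=0)).tolist())
c=np.load("top0.npz");im=c["image"];cv2.imwrite("pics/topcrop.png",cv2.resize(im[140:360,190:450],None,fx=3,fy=2.7,interpolation=2))
E
```

```text
side plane66 rect ((531.6919555664062, 11.31329345703125), (156.24298095703125, 393.57171630859375), 5.508042335510254) median z 66.58436967802226
[[435.0, 200.0], [473.0, -192.0], [628.0, -177.0], [591.0, 215.0]]
red 470 [379. -93.  47.] [[365.0, -116.0, 30.0], [403.0, -76.0, 76.0]]
[350 181  22  30 412] [[642.0, -89.0, 22.0], [652.0, -71.0, 59.0], [670.0, -51.0, 86.0]]
[ 241  244  214   89 2712] [[434.0, -191.0, 13.0], [452.0, 18.0, 39.0], [472.0, 200.0, 65.0]]
[403 299  29  25 351] [[380.0, -117.0, 23.0], [387.0, -90.0, 49.0], [407.0, -74.0, 77.0]]
[324 306  26  36 265] [[380.0, 33.0, 28.0], [389.0, 50.0, 92.0], [403.0, 74.0, 107.0]]
top plane66 rect ((536.1992797851562, 9.388626098632812), (158.21267700195312, 395.3764953613281), 5.519495487213135) median z 66.57345352126538
[[438.0, 199.0], [476.0, -195.0], [634.0, -180.0], [596.0, 214.0]]
red 451 [394. -97.  48.] [[374.0, -120.0, 34.0], [413.0, -78.0, 77.0]]
[352 186  24  28 517] [[638.0, -96.0, 15.0], [655.0, -74.0, 39.0], [677.0, -53.0, 87.0]]
[287 323  30  19 449] [[381.0, 19.0, 22.0], [393.0, 44.0, 83.0], [410.0, 71.0, 106.0]]
[363 322  27  20 446] [[381.0, -122.0, 28.0], [397.0, -96.0, 48.0], [415.0, -76.0, 77.0]]
```

View pics/topcrop.png

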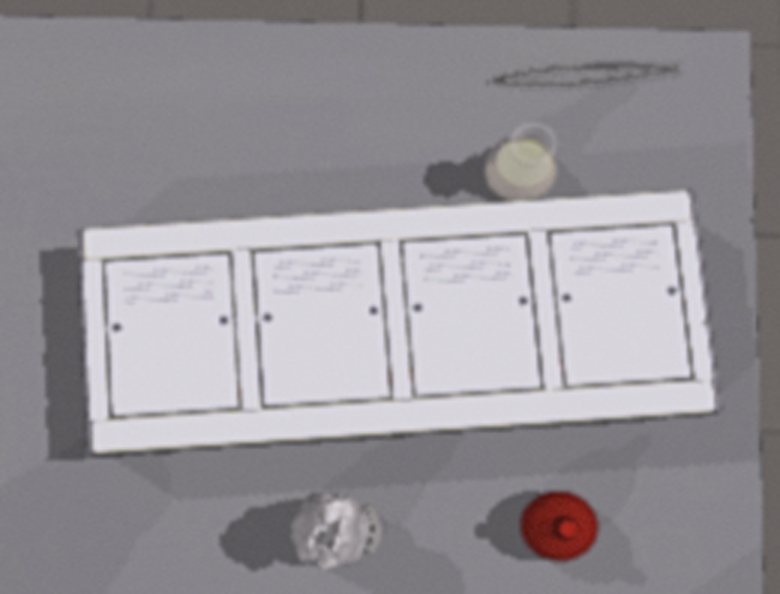

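```bash
cat >> h.py <<'E'
D0=np.array([534.,10.,0]);a=np.radians(5.5)
RD=np.array([[np.cos(a),-np.sin(a),0],[np.sin(a),np.cos(a),0],[0,0,1]])
def W(x,y,z): return (D0+RD@[x,y,z]).tolist()
TR=np.column_stack([-RD[:,1],np.cross([0,0,-1],-RD[:,1]),[0,0,-1]])
YS=[144,48,-48,-144]
E
python3 - <<'E'
from h import *
c=np.load("top0.npz");P=cloud(c)
print(np.round(P[162:172:3,355:416:12]).tolist())
c=np.load("side0.npz");P=cloud(c)
print(np.round(P[180:186:3,345:396:12]).tolist())
from workcell import *
for y in YS:
  for x,z in((38,110),(38,45),(-75,85),(15,85),(-75,160)): print(y,x,z,inverse_kinematics(W(x,y,z),TR) is not None)
clamp()
movep(W(38,-144,130),TR);s=read_state();print(s["time"],s["eef_pos"],s["ft_force"],s["finger_gap"])
c=camera("side");cv2.imwrite("pics/side1.png",c["image"])
E
```

```text
[[[753.0, -58.0, 1.0], [753.0, -84.0, 1.0], [755.0, -110.0, -0.0], [754.0, -135.0, 2.0], [756.0, -161.0, -0.0], [756.0, -187.0, 1.0]], [[746.0, -58.0, 2.0], [747.0, -84.0, 1.0], [745.0, -109.0, 7.0], [748.0, -135.0, 1.0], [749.0, -161.0, 1.0], [745.0, -184.0, 13.0]], [[736.0, -58.0, 11.0], [741.0, -84.0, -1.0], [740.0, -110.0, 2.0], [741.0, -135.0, 1.0], [742.0, -161.0, 1.0], [742.0, -186.0, 2.0]], [[732.0, -58.0, 3.0], [732.0, -84.0, 4.0], [733.0, -110.0, 3.0], [734.0, -135.0, 4.0], [735.0, -161.0, 1.0], [736.0, -187.0, 1.0]]]
[[[758.0, -67.0, -2.0], [751.0, -94.0, -2.0], [742.0, -119.0, 1.0], [735.0, -146.0, 1.0], [729.0, -173.0, -0.0]], [[746.0, -63.0, 2.0], [669.0, -65.0, 84.0], [661.0, -87.0, 87.0], [727.0, -143.0, -0.0], [718.0, -169.0, 2.0]]]
144 38 110 True
144 38 45 True
144 -75 85 True
144 15 85 True
144 -75 160 True
48 38 110 True
48 38 45 True
48 -75 85 True
48 15 85 True
48 -75 160 True
-48 38 110 True
-48 38 45 True
-48 -75 85 True
-48 15 85 True
-48 -75 160 True
-144 38 110 True
-144 38 45 True
-144 -75 85 True
-144 15 85 True
-144 -75 160 True
3.0167 [ 585.49600778 -130.80457916  130.1404785 ] [-0.37675205 -0.72006785  0.21464832] 0.26793792630921637
```

View pics/side1.png

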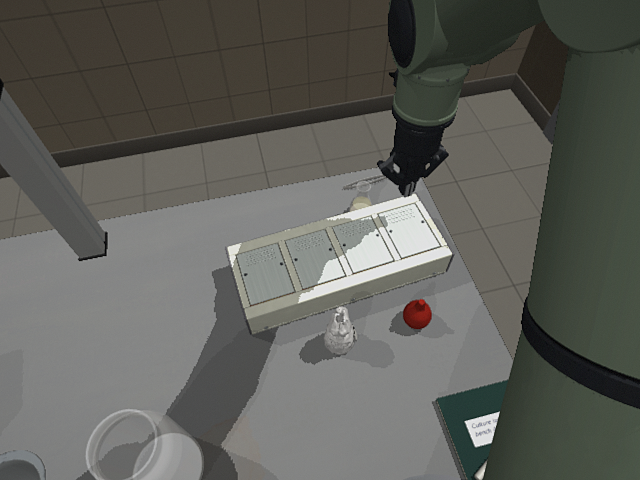

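The closed fingertips hang over the ribs of the right-most hatch, at about (408,190). The ring behind the duct lies flat on the bench. I'll start pressing.

```bash
python3 - <<'E'
from h import *
from workcell import *
for i in(3,2,1,0):
    y=YS[i]
    movel(W(38,y,80),max_speed=150)
    f0=read_state()["ft_force"]
    hit=movel(W(38,y,57),max_speed=25,guard=10)
    s=read_state();print(i+1,hit,s["eef_pos"],s["ft_force"]-f0,s["time"],flush=True)
    if not hit: break
    movel(W(38,y,80),max_speed=100)
c=camera("side");cv2.imwrite("pics/side2.png",c["image"])
c=camera("top");cv2.imwrite("pics/top2.png",c["image"])
E
```

```text
4 True [ 585.674306   -129.694148     66.10925634] [-0.79185112  0.21620426  9.35062217] 4.1583
3 False [576.34031795 -34.01891836  56.98809074] [1.28986682 0.07163694 1.12717015] 6.3083
```

```bash
python3 - <<'E'
from h import *
from workcell import *
y=-48
print(movel(W(38,y,50),max_speed=40,guard=15)); s=read_state();print(s["eef_pos"],s["ft_force"])
movel(W(38,y,150),max_speed=150)
c=camera("side");cv2.imwrite("pics/side3.png",c["image"])
movel(W(-85,y,150),max_speed=200)
c2=camera("side")
cv2.imwrite("pics/side4.png",cv2.resize(c2["image"][150:380,200:500],None,fx=2.6,fy=2.6,interpolation=2))
P=cloud(c2);q=(P-D0)@RD
m=(abs(q[...,1]+48)<38)&(q[...,0]>-60)&(q[...,0]<60)&(q[...,2]>40)&(q[...,2]<125)
Q=q[m];print(len(Q))
for x in range(-55,60,8):
    k=abs(Q[:,0]-x)<4
    if k.sum()>5: print(x,k.sum(),np.round(np.percentile(Q[k,2],[5,50,95])))
print(read_state()["time"])
E
```

```text
False
[576.22495191 -34.12232481  49.64955326] [-0.18701761 -0.34546579  0.38218879]
652
-47 10 [102. 103. 104.]
-39 70 [100. 103. 105.]
-31 39 [ 94.  97. 100.]
-23 35 [88. 91. 94.]
-15 33 [82. 85. 88.]
-7 35 [75. 78. 81.]
1 28 [68. 70. 75.]
9 28 [63. 66. 68.]
17 32 [56. 59. 62.]
25 33 [50. 53. 56.]
33 36 [44. 47. 50.]
41 14 [40. 42. 45.]
57 249 [43. 59. 68.]
8.4167
```

View pics/side4.png

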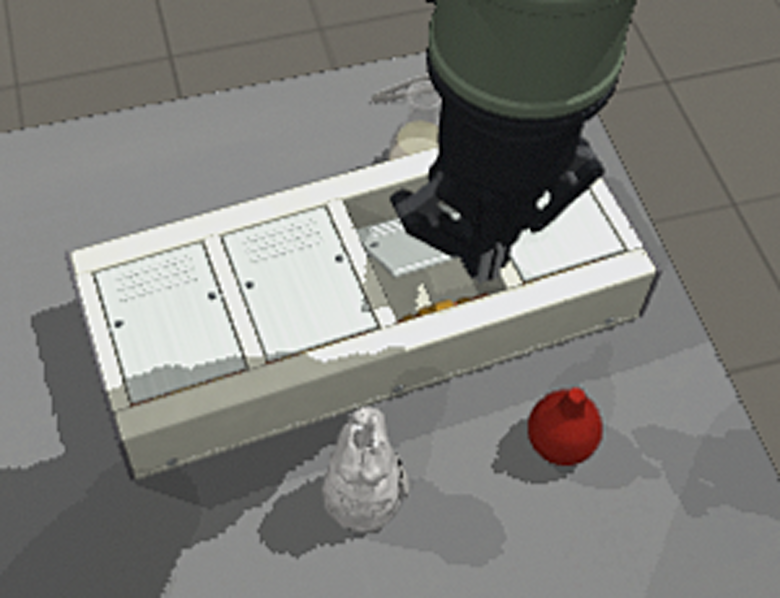

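View pics/side3.png

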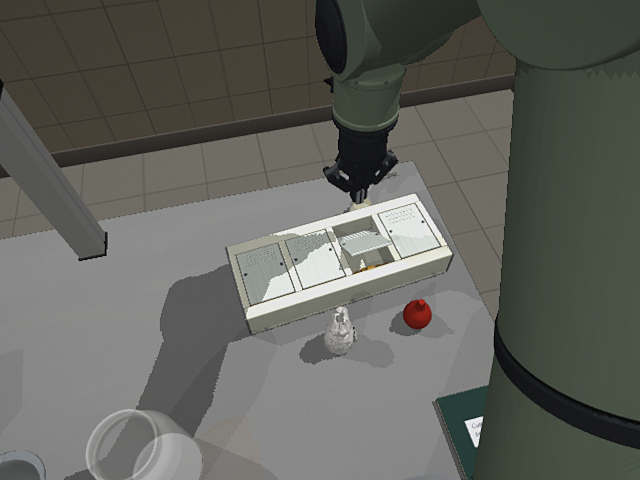

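The hatch third from the left is free. It stands at about 0.66 rad, with its front edge at duct x≈-44, z≈103. In the full picture it sits near (365,240), and all three loose objects are undisturbed. Next I'll push it over.

```bash
python3 - <<'E'
from h import *
from workcell import *
y=-48
movel(W(-85,y,88),max_speed=120)
f0=read_state()["ft_force"]
for x in (-40,-25,-10,14):
    hit=movel(W(x,y,88),max_speed=50,guard=14)
    s=read_state();print(x,hit,(RD.T@(s["eef_pos"]-D0)),s["ft_force"]-f0,s["time"],flush=True)
    if hit: break
c=camera("side");cv2.imwrite("pics/side5.png",c["image"])
E
```

```text
-40 False [-39.94007189 -47.98518552  88.05377248] [-0.22944606  0.26083616 -0.72780431] 10.1333
-25 False [-24.72422553 -47.93614421  87.90771904] [ 0.13683933 -0.6481542  -0.77939183] 10.5833
-10 False [ -9.80758241 -47.91873015  87.90847151] [ 0.82272563 -0.78762206  0.1969505 ] 11.0333
14 True [  3.74708456 -48.10551965  87.17473751] [-5.23814981 -0.95732729  3.97263611] 11.4167
```

View pics/side5.png

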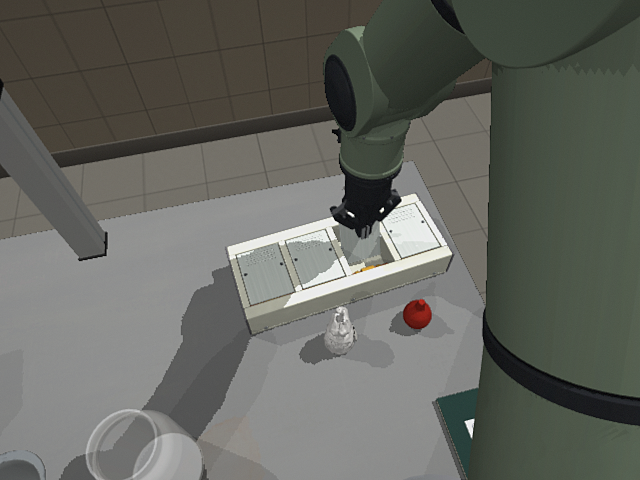

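The guard stopped the push at duct x≈3.7, about where I expected the stop. I'll retreat and check.

```bash
python3 - <<'E'
from h import *
from workcell import *
y=-48
movel(W(-60,y,88),max_speed=120)
movel(W(-60,y,200),max_speed=200)
s=read_state();movep([350,-330,300],TR)
for n in("side","top"):
    c=camera(n);cv2.imwrite(f"pics/{n}6.png",c["image"])
    cv2.imwrite(f"pics/{n}6c.png",cv2.resize(c["image"][150:380,200:500],None,fx=2.6,fy=2.6,interpolation=2))
    P=cloud(c);q=(P-D0)@RD
    m=(abs(q[...,1]+48)<37)&(q[...,0]>-60)&(q[...,0]<55)&(q[...,2]>72)&(q[...,2]<150);Q=q[m];print(n,len(Q))
    for z in range(72,140,8):
        k=abs(Q[:,2]-z)<4
        if k.sum()>3: print(z,k.sum(),np.round(np.percentile(Q[k,0],[5,50,95])))
    lo=(P[...,2]>12)&(P[...,2]<160)&(((q[...,0]>85)&(q[...,0]<160))|((q[...,0]<-85)&(q[...,0]>-190)))&(abs(q[...,1])<150)
    k,l,st,ce=cv2.connectedComponentsWithStats(lo.astype(np.uint8))
    for j in range(1,k):
        if st[j,4]>40: print(st[j],np.round(np.percentile(P[l==j],[2,50,98],axis=0)).tolist())
print(read_state()["time"])
E
```

```text
side 882
72 63 [6. 8. 9.]
80 122 [ 8.  9. 11.]
88 134 [10. 12. 14.]
96 130 [12. 14. 16.]
104 125 [15. 16. 18.]
112 141 [17. 19. 21.]
120 166 [19. 22. 25.]
[350 181  22  31 425] [[641.0, -89.0, 22.0], [651.0, -71.0, 57.0], [671.0, -51.0, 87.0]]
[403 299  29  30 671] [[364.0, -117.0, 19.0], [380.0, -92.0, 45.0], [405.0, -74.0, 77.0]]
[ 324  306   34   48 1072] [[357.0, 23.0, 16.0], [370.0, 51.0, 64.0], [400.0, 73.0, 105.0]]
top 559
72 36 [10. 11. 12.]
80 66 [12. 13. 14.]
88 71 [14. 15. 16.]
96 76 [16. 17. 19.]
104 77 [18. 20. 21.]
112 70 [20. 22. 23.]
120 157 [23. 25. 29.]
128 6 [25. 26. 28.]
[352 186  24  29 523] [[638.0, -96.0, 14.0], [655.0, -74.0, 39.0], [677.0, -53.0, 87.0]]
[287 323  30  29 643] [[365.0, 19.0, 22.0], [388.0, 44.0, 85.0], [410.0, 70.0, 106.0]]
[363 322  27  27 555] [[370.0, -121.0, 28.0], [393.0, -96.0, 46.0], [415.0, -77.0, 76.0]]
14.2083
```

View pics/side6c.png

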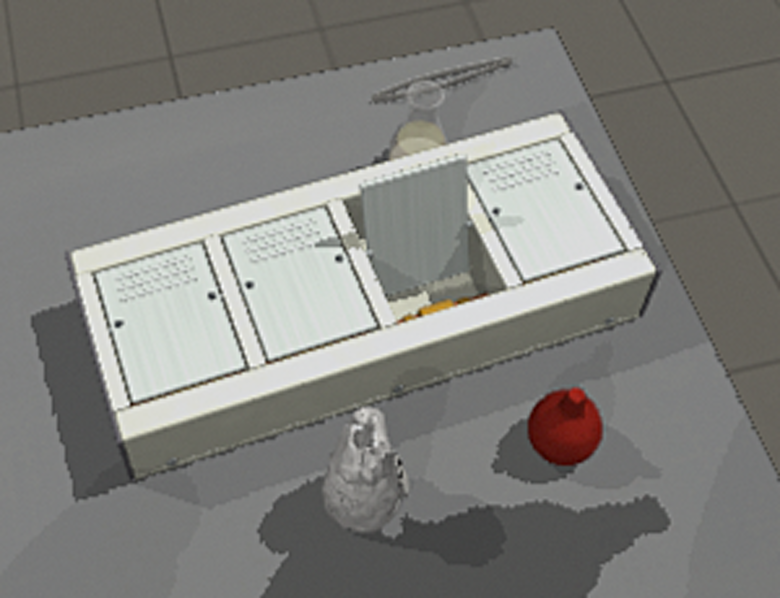

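View pics/top6c.png

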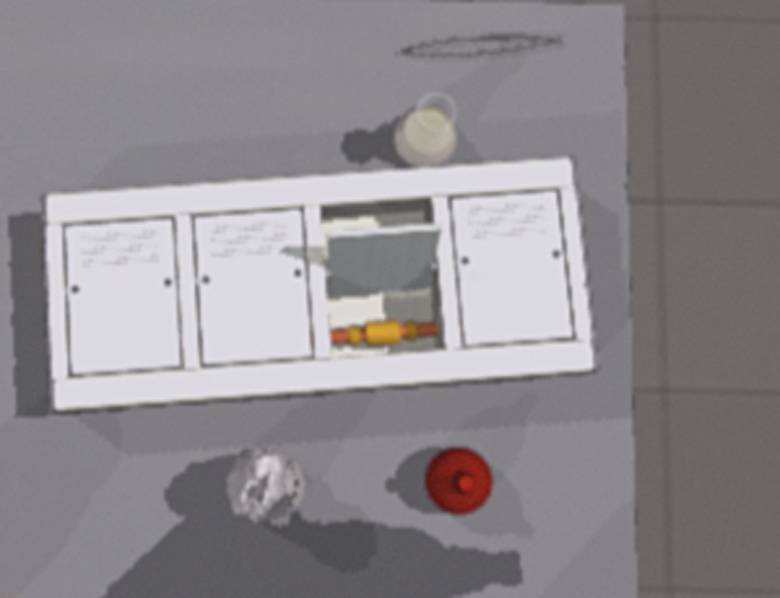

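The hatch leans about 0.28 rad past upright (≈1.85 rad), so it's on its stop. The flasks and bulb have not moved, and the arm is clear.

```bash
python3 -c "
from workcell import *
finish_job()"
```

```text
the job is handed in; nothing more can be done
```

The free hatch was the third from the left. I left it open on its stop and handed the job in at about 14 s of the 48 s allowed.

- **Finding it:** The right-most hatch was locked; it held firm at z ≈ 66 mm. The third from the left sank freely, so I didn't press the other two.
- **Opening it:** Pressing the ribs 16 mm down tipped the hatch to about 0.66 rad, measured from the depth image. I then pushed level at z = 88 mm until the 14 N guard stopped the arm against the hatch's stop.
- **Last checks:** After the arm backed off, both cameras showed the plate about 0.28 rad past upright, or roughly 1.85 rad. The flasks and bulb were where they began, to within measurement, and the arm was clear of everything.
- **Disagreement:** The two cameras placed the duct about 4.5 mm apart in x. I used roughly the average, and it caused no trouble. No check failed.

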